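# Pack the measured sleeves and their plug gauges into the divided crate

## Robot

A 6-joint arm with a two-finger parallel gripper is mounted at the origin on the work surface. World frame = base frame: x ahead of the robot, y to its left, z up, the work surface at z = 0. Lengths are in mm, angles in degrees, forces in N, time in s.
With the tool pointing down it reaches from about 350 to 850 mm from the base axis. Payload 8.1 kg.
Tool frame: the origin (TCP) lies at the very end of the fingers, on their centre line; the grasp point (between the pads) lies 19 mm behind it; z points along the fingers, y is the line along which they close (so a half turn about z gives the same grasp; the last joint's range is limited). The gripper opens to 85 mm and grips with 20 to 120 N. Pads are 22 mm wide; open, the fingers measure 114 mm over their backs; the gripper's body (76 mm by 85 mm) begins 54 mm behind the grasp point. The pads swing forward as they close: fully open they stand 13 mm farther back than shut.
Start: joints at [-74.221, 7.471, 85.268, -0, 87.261, -4.893], TCP at [211.834, -561.366, 231.292] pointing down, gripper open.
Joint ranges: [-169.43, 169.43], [-51.17, 129.36], [1.28, 143.12], [-76.62, 256.62], [0, 156.53], [-152.29, 152.29]. Speed limits (degrees/s): [136.94, 136.94, 159.86, 180, 180, 180].

## Interface

Orientations are given as [roll, pitch, yaw] about the fixed x, y, z axes, in that order (R = Rz(yaw) Ry(pitch) Rx(roll)).
In Python, from bench import r gives the robot as it stands.
- The arm moves only by the shell command python3 -m jog 'ROWS' [FORCE]. ROWS is JSON, a list of rows, each a list of 7 numbers: the turn, a rotation vector about the tool's x, y, z in degrees, then the shift along the tool's x, y, z in mm, then the closure, from -1 (fully open) to 1 (shut), so that 0 is half open. A call has 1 to 5 rows; each row shifts and turns the commanded pose from where the row before left it, along the tool's axes as they then stand; what a row does not reach is not made up. A row lasts 1/10 s, in which the tool goes at most 50 mm and 8.59 degrees, less where a joint would pass 70% of its speed; a pose out of reach is approached as far as the arm can. A call is refused whole if a number of a shift passes 50 or a number of a turn 8.59, either way. A call with a gripper value outside its range is refused whole. The fingers move at their own pace and stop on an object; FORCE is the grip in N (left out, the last holds). Time passes only in rows, so rows that do not move let the fingers close. It gives the time, the measured TCP pose, the force, the opening and the grip force at its end, in the units of the state.
- r.sense(): the state, without advancing time (a new reading comes with each control period).
- r.snapshot(name): name is "scene" or "top" or "wrist"; returns a dict with "pixels" (420x560x3 uint8, red, green, blue), "fx", "fy", "cx", "cy" (pixels), "world_to_cam" (4x4, takes a point from world to camera coordinates); the wrist camera has in their place "hand_eye" (4x4, takes a point from camera to tool coordinates, whose origin is the TCP and whose axes are the flange's). Camera axes: x right, y up, looking along -z (the intrinsics and any distortion apply to the point x, -y, -z); pixel columns grow to the right and rows downward; lengths in mm; the calibration is good to about 2 mm. The wrist camera is an equidistant fisheye: a pixel r from the principal point sees the ray r / f radians off the axis. A picture is of the moment at which its call begins: read the wrist's pose just before it. There is no depth.
- r.hand_in(): hands the job in; it is judged then, once.
The state is a dict: "time": time; "joint_pos": joint angles; "qd": joint speeds; "joint_efforts": joint torques, N m; "tool_pos": TCP position; "tcp_rot": TCP orientation; "ft_force": force on the tool from outside, world axes, zero at the start; "wrist_torque": the same for the moment, N m; "finger_gap": finger opening in mm; "grip_force": force on a finger pad.
Only numpy, scipy, OpenCV 4.12 (cv2) and the standard library are available. Lean on these libraries where they do the work, as an engineer would, in place of code of your own. Each camera call takes 0.05 s, during which the arm holds its last target. There are 200 camera calls.

## Task

Pack this measured batch for dispatch: stand every flanged steel sleeve from the table upright, flange down, in a large cell of the divided crate, one per cell and none on the sleeve already packed there, and pull each plug gauge up out of its spring clip and stand it, handle up, in a small pocket of the crate, one per pocket. Set the gauges down gently rather than dropping them, and leave the packed sleeve in the crate and the other things on the table in their places.

Things in the scene. Friction and masses are not known exactly. Their poses are not given: they have to be found in the camera images.
- sleeve0_mid (a point): loose flanged steel sleeve standing on its flange: foot flange 54 mm across and 22 mm high, above it a plain tube 38 mm outside, 30 mm bore (open at the top only), 68 mm tall in all, about 0.5 kg. Point on its axis, half-way up (34 mm over its foot); its z runs up. None if this one is absent.
- sleeve1_mid (a point): loose flanged steel sleeve standing on its flange: foot flange 54 mm across and 22 mm high, above it a plain tube 38 mm outside, 30 mm bore (open at the top only), 68 mm tall in all, about 0.5 kg. Point on its axis, half-way up (34 mm over its foot); its z runs up. None if this one is absent.
- sleeve2_mid (a point): loose flanged steel sleeve standing on its flange: foot flange 54 mm across and 22 mm high, above it a plain tube 38 mm outside, 30 mm bore (open at the top only), 68 mm tall in all, about 0.5 kg. Point on its axis, half-way up (34 mm over its foot); its z runs up. None if this one is absent.
- sleeve3_mid (a point): loose flanged steel sleeve standing on its flange: foot flange 54 mm across and 22 mm high, above it a plain tube 38 mm outside, 30 mm bore (open at the top only), 68 mm tall in all, about 0.5 kg. Point on its axis, half-way up (34 mm over its foot); its z runs up. None if this one is absent.
- sleeve4_mid (a point): loose flanged steel sleeve standing on its flange: foot flange 54 mm across and 22 mm high, above it a plain tube 38 mm outside, 30 mm bore (open at the top only), 68 mm tall in all, about 0.5 kg. Point on its axis, half-way up (34 mm over its foot); its z runs up. None if this one is absent.
- packed0_mid (a point): an identical sleeve that already stands in one of the crate's large cells at the start (only one of packed0, packed1 is present, the other is None); centre, half-way up. It stays packed.
- packed1_mid (a point): an identical sleeve that already stands in one of the crate's large cells at the start (only one of packed0, packed1 is present, the other is None); centre, half-way up. It stays packed.
- gauge0_mid (a point): plug gauge, 110 mm tall, about 0.15 kg, upright in a clip of the strip: steel foot 24 mm in diameter from 0 to 30 mm, cone to a 17 mm neck from 37 to 48 mm, then a 20 mm diameter aluminium handle from 48 to 110 mm. Point at its centre, 55 mm over its foot; z runs up along it. Starts with its foot 8 mm above the table. None if absent.
- gauge1_mid (a point): plug gauge, 110 mm tall, about 0.15 kg, upright in a clip of the strip: steel foot 24 mm in diameter from 0 to 30 mm, cone to a 17 mm neck from 37 to 48 mm, then a 20 mm diameter aluminium handle from 48 to 110 mm. Point at its centre, 55 mm over its foot; z runs up along it. Starts with its foot 8 mm above the table. None if absent.
- gauge2_mid (a point): plug gauge, 110 mm tall, about 0.15 kg, upright in a clip of the strip: steel foot 24 mm in diameter from 0 to 30 mm, cone to a 17 mm neck from 37 to 48 mm, then a 20 mm diameter aluminium handle from 48 to 110 mm. Point at its centre, 55 mm over its foot; z runs up along it. Starts with its foot 8 mm above the table. None if absent.
- gauge3_mid (a point): plug gauge, 110 mm tall, about 0.15 kg, upright in a clip of the strip: steel foot 24 mm in diameter from 0 to 30 mm, cone to a 17 mm neck from 37 to 48 mm, then a 20 mm diameter aluminium handle from 48 to 110 mm. Point at its centre, 55 mm over its foot; z runs up along it. Starts with its foot 8 mm above the table. None if absent.
- cell0 (a point): middle of the floor of a large (sleeve) cell of the crate, 68 x 68 mm inside; x and y run along the crate's sides. The crate is fixed, 220 x 196 mm, its floor 5 mm and all its wall tops 30 mm above the table; cells 0, 1, 2 form one row along crate x, 3, 4, 5 the next row towards crate +y, 72 mm from centre to centre, 4 mm walls.
- cell1 (a point): middle of the floor of a large (sleeve) cell of the crate, 68 x 68 mm inside; x and y run along the crate's sides. The crate is fixed, 220 x 196 mm, its floor 5 mm and all its wall tops 30 mm above the table; cells 0, 1, 2 form one row along crate x, 3, 4, 5 the next row towards crate +y, 72 mm from centre to centre, 4 mm walls.
- cell2 (a point): middle of the floor of a large (sleeve) cell of the crate, 68 x 68 mm inside; x and y run along the crate's sides. The crate is fixed, 220 x 196 mm, its floor 5 mm and all its wall tops 30 mm above the table; cells 0, 1, 2 form one row along crate x, 3, 4, 5 the next row towards crate +y, 72 mm from centre to centre, 4 mm walls.
- cell3 (a point): middle of the floor of a large (sleeve) cell of the crate, 68 x 68 mm inside; x and y run along the crate's sides. The crate is fixed, 220 x 196 mm, its floor 5 mm and all its wall tops 30 mm above the table; cells 0, 1, 2 form one row along crate x, 3, 4, 5 the next row towards crate +y, 72 mm from centre to centre, 4 mm walls.
- cell4 (a point): middle of the floor of a large (sleeve) cell of the crate, 68 x 68 mm inside; x and y run along the crate's sides. The crate is fixed, 220 x 196 mm, its floor 5 mm and all its wall tops 30 mm above the table; cells 0, 1, 2 form one row along crate x, 3, 4, 5 the next row towards crate +y, 72 mm from centre to centre, 4 mm walls.
- cell5 (a point): middle of the floor of a large (sleeve) cell of the crate, 68 x 68 mm inside; x and y run along the crate's sides. The crate is fixed, 220 x 196 mm, its floor 5 mm and all its wall tops 30 mm above the table; cells 0, 1, 2 form one row along crate x, 3, 4, 5 the next row towards crate +y, 72 mm from centre to centre, 4 mm walls.
- pocket0 (a point): middle of the floor of a small (gauge) pocket of the crate, 44 x 44 mm inside, with white filler blocks (tops flush with the rim) between and beside them, 72 mm apart along crate x, in the row at the crate's -y side next to cells 0, 1, 2; floor 5 mm and rim 30 mm above the table.
- pocket1 (a point): middle of the floor of a small (gauge) pocket of the crate, 44 x 44 mm inside, with white filler blocks (tops flush with the rim) between and beside them, 72 mm apart along crate x, in the row at the crate's -y side next to cells 0, 1, 2; floor 5 mm and rim 30 mm above the table.
- pocket2 (a point): middle of the floor of a small (gauge) pocket of the crate, 44 x 44 mm inside, with white filler blocks (tops flush with the rim) between and beside them, 72 mm apart along crate x, in the row at the crate's -y side next to cells 0, 1, 2; floor 5 mm and rim 30 mm above the table.
- strip: fixed aluminium clip strip, 44 x 268 mm (x, y), origin under its centre; clips at y = -108, -36, 36, 108 mm (gauge0..3 in order, some empty), seats 8 mm above the table, low x-walls 34 mm high. Each clip: two spring leaves at the +y and -y sides of the gauge, 58 mm high, that snap into its neck. A gauge comes out straight up against a detent of about 6 to 12 N and is free once raised 50 mm.
- ring_gauge: bystander: dark steel ring lying flat, 64 mm across, 16 mm high; origin under its centre.
- vblock: bystander: dark steel V-block, 50 x 60 x 45 mm; origin under its centre.
- bush: bystander: short flanged brass bush, 70 mm across, 30 mm high; origin under its centre.
Not all that is in view belongs to the job. Leave any red or turquoise look-alike of the part that bears sleeve4_mid alone.

How it is judged:
By the outcome, as a careful person would: the job done as asked, in the order asked, and still so for the second after the job is handed in, with the robot touching nothing.
Of sleeve0, sleeve1, sleeve2, sleeve3, sleeve4 only 4 to 5 are there at a start; the rules pass over those that are not, and their reading is None.
Of gauge0, gauge1, gauge2, gauge3 only 2 to 3 are there at a start; the rules pass over those that are not, and their reading is None.
Of packed0, packed1 only 1 to 1 are there at a start; the rules pass over those that are not, and their reading is None.
At some moment in a run one of sleeve0, sleeve1, sleeve2, sleeve3, sleeve4 may be knocked a few centimetres aside while the robot is not near it.
It also fails if it takes over 208 s, if anything falls off the work surface, if the arm or the gripper's body presses on something with over 40 N, if the wrist force passes 120 N, or if a joint passes its speed limit or range.

## Working session

There is one attempt and no reset: what is moved stays moved. The work goes in short steps, Python scripts to look and compute and a shell command to move; the robot and the scene stay as the last step left them, time stands still between calls to the robot, and variables do not carry over. Pictures are saved under pics/ and viewed, at most 14 in all, crops included, and the job is handed in when it is done.

```bash
ls; mkdir -p pics
python3 - <<'E'
from bench import r
import cv2,numpy as np
print(r.sense())
for n in ("scene","top"):
    s=r.snapshot(n); print(n,s["fx"],s["fy"],s["cx"],s["cy"],np.round(s["world_to_cam"],3).tolist(),[k for k in s])
    cv2.imwrite(f"pics/{n}0.png",cv2.resize(s["pixels"][:,:,::-1],(784,588),interpolation=cv2.INTER_CUBIC))
    np.savez(f"{n}0.npz",**{k:v for k,v in s.items()})
E
```

```text
pics
{'time': 0.0, 'joint_pos': array([-7.42210307e+01,  7.51444943e+00,  8.53294848e+01,  2.01426048e-03,
        8.72609961e+01, -4.89346076e+00]), 'qd': array([-0.00073351,  0.04715149,  0.02974324,  0.02068616, -0.05505161,
        0.03342562]), 'joint_efforts': array([-7.15083734e-04, -5.69404149e+01, -5.00549769e+01, -2.99053481e-04,
        1.49247417e-02, -3.33384503e-05]), 'tool_pos': array([ 211.6951043 , -560.8312088 ,  230.24932323]), 'tcp_rot': array([-1.79895624e+02, -1.09553300e-02,  2.06723220e+01]), 'ft_force': array([-0.29500008,  0.57381101, -0.5295844 ]), 'wrist_torque': array([ 0.03480829, -0.00765341,  0.04424334]), 'grip_force': 0.0, 'finger_gap': 85.57267843279861}
scene 410.8718330465021 410.8718330465021 275.3412756005306 216.8077484530528 [[0.727, 0.687, 0.015, -323.321], [-0.521, 0.537, 0.663, 294.66], [0.447, -0.489, 0.749, -1278.642], [0.0, 0.0, 0.0, 1.0]] ['pixels', 'fx', 'fy', 'cx', 'cy', 'world_to_cam']
top 481.3622860830864 481.3622860830864 278.3342856951306 213.9884999734729 [[0.029, -0.999, 0.016, -116.634], [0.997, 0.03, 0.078, -511.542], [-0.078, 0.014, 0.997, -1189.532], [0.0, 0.0, 0.0, 1.0]] ['pixels', 'fx', 'fy', 'cx', 'cy', 'world_to_cam']
```

View pics/top0.png

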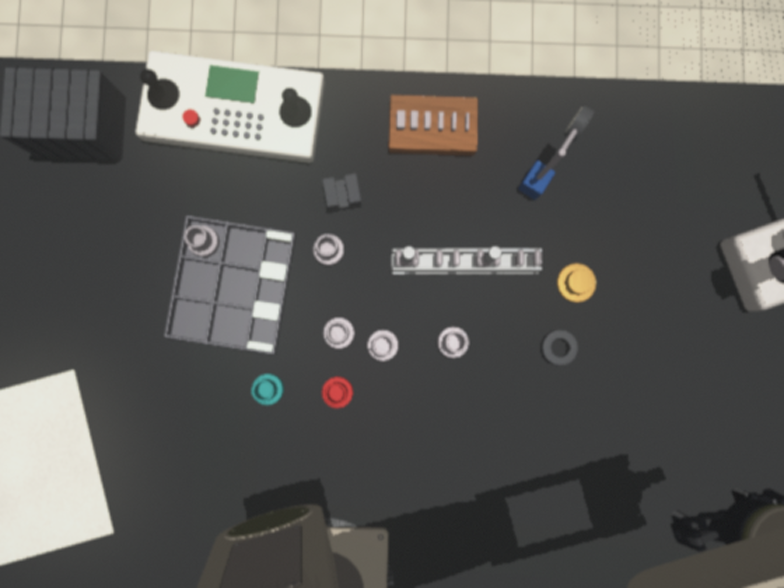

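View pics/scene0.png

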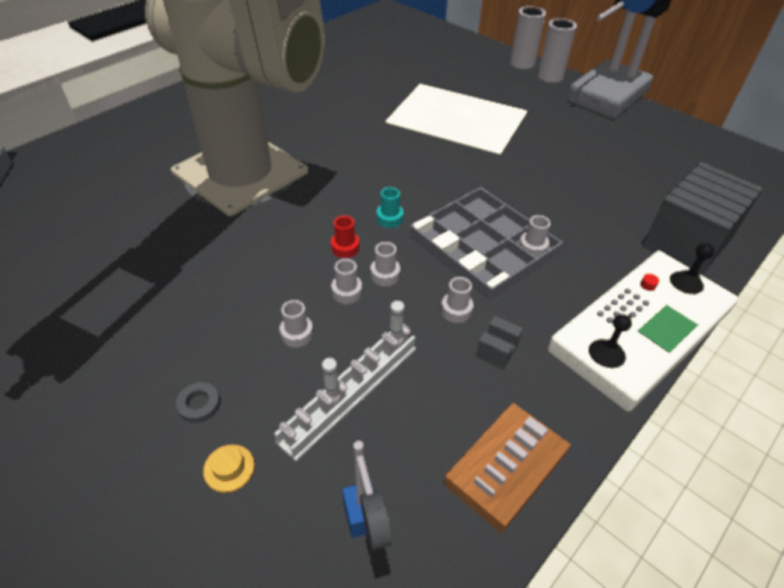

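The top view shows four loose steel sleeves, in 784-wide pixels: A(328,249), B(339,333), C(382,345) and D(453,342).

- **Look-alikes to leave:** red (338,392), turquoise (266,390), brass bush (577,283) and the packed sleeve (201,240).
- **Gauges:** two, at (408,255) and (493,255).
- **Crate corners:** (187,217), (294,233), (273,352), (166,337). The white fillers are on the right, so that is crate -y.

```bash
cat > h.py <<'E'
import numpy as np, cv2
from scipy.spatial.transform import Rotation as R
from bench import r
def ray(s,u,v):
    W=np.array(s["world_to_cam"]); d=np.array([(u-s["cx"])/s["fx"],-(v-s["cy"])/s["fy"],-1.])
    return -W[:3,:3].T@W[:3,3], W[:3,:3].T@d
def loc(s,u,v,z):
    o,d=ray(s,u,v); return (o+d*(z-o[2])/d[2])[:2]
def proj(s,p):
    W=np.array(s["world_to_cam"]); c=W[:3,:3]@np.asarray(p,float)+W[:3,3]
    return np.array([s["cx"]+s["fx"]*c[0]/-c[2], s["cy"]+s["fy"]*c[1]/c[2]])
def pose(): 
    st=r.sense(); return np.array(st["tool_pos"]),R.from_euler('xyz',st["tcp_rot"],degrees=True)
def wray(s,p,Rt,u,v):
    x,y=u-s["cx"],v-s["cy"]; q=np.hypot(x,y)+1e-9; th=q/s["fx"]
    d=np.array([np.sin(th)*x/q,-np.sin(th)*y/q,-np.cos(th)])
    H=np.array(s["hand_eye"]); return p+Rt.apply(H[:3,3]),Rt.apply(H[:3,:3]@d)
def wloc(s,p,Rt,u,v,z):
    o,d=wray(s,p,Rt,u,v); return (o+d*(z-o[2])/d[2])[:2]
def wproj(s,p,Rt,X):
    H=np.array(s["hand_eye"]); c=H[:3,:3].T@(Rt.inv().apply(np.asarray(X,float)-p)-H[:3,3])
    a=np.array([c[0],-c[1]]); n=np.linalg.norm(a)+1e-9; th=np.arctan2(n,-c[2])
    return np.array([s["cx"],s["cy"]])+a/n*th*s["fx"]
def go(x,y,z,yaw=None):
    "remaining move in tool axes"
    p,Rt=pose(); e=r.sense()["tcp_rot"]; t=Rt.inv().apply(np.array([x,y,z])-p)
    if yaw is None: print("shift",t.round(1),"yaw",round(e[2],1)); return
    R2=R.from_euler('xyz',[180,0,yaw],degrees=True)
    rv=(Rt.inv()*R2).as_rotvec(degrees=True)
    print("turn",rv.round(1),"shift now",t.round(1),"shift after turn",R2.inv().apply(np.array([x,y,z])-p).round(1))
E
python3 - <<'E'
from h import *
L={n:dict(np.load(f"{n}0.npz")) for n in("top","scene")}
k=1/1.4
T=lambda u,v,z:loc(L["top"],u*k,v*k,z).round(1)
S=lambda u,v,z:loc(L["scene"],u*k,v*k,z).round(1)
print("crate",[T(*c,30) for c in((187,217),(294,233),(273,352),(166,337))])
print("crateS",[S(*c,30) for c in((561,240),(490,289),(413,239),(482,188))])
print("sleeve flange T/S z0..")
for t,s in(((327,248),(460,286)),((338,332),(386,250)),((381,345),(346,267)),((453,341),(294,308)),((200,238),(540,223))): print(T(*t,68),S(*s,68))
print("gauge",[T(*c,118) for c in((408,253),(494,253))],[S(*c,118) for c in((398,306),(330,364))])
print("strip",[T(*c,34) for c in((392,249),(541,249),(541,273),(392,273))])
print("red/turq",T(338,391,68),T(266,389,68))
i=cv2.resize(L["top"]["pixels"][130:300,110:400,::-1],None,fx=2.7,fy=2.7,interpolation=cv2.INTER_CUBIC); cv2.imwrite("pics/c1.png",i)
E
```

```text
crate [array([651.3, 266. ]), array([628.5,  73.7]), array([414.9, 102.2]), array([435.8, 291.6])]
crateS [array([649.6, 270.6]), array([628.7,  72.1]), array([445.4,  75.1]), array([443.7, 294.3])]
sleeve flange T/S z0..
[597.4  10.6] [605.6   9.9]
[452.6 -13.6] [456.9 -12.8]
[432.5 -88.1] [436.9 -91.7]
[ 443.  -211.7] [ 444.2 -214.7]
[607.9 230.5] [612.1 240.8]
gauge [array([ 585.7, -128.1]), array([ 590.2, -271.3])] [array([ 589.9, -128.6]), array([ 594.5, -272. ])]
strip [array([ 604.5, -102.7]), array([ 613. , -369.8]), array([ 569.7, -370.3]), array([ 561.4, -103.9])]
red/turq [352.1 -17.1] [352.  105.4]
```

View pics/c1.png

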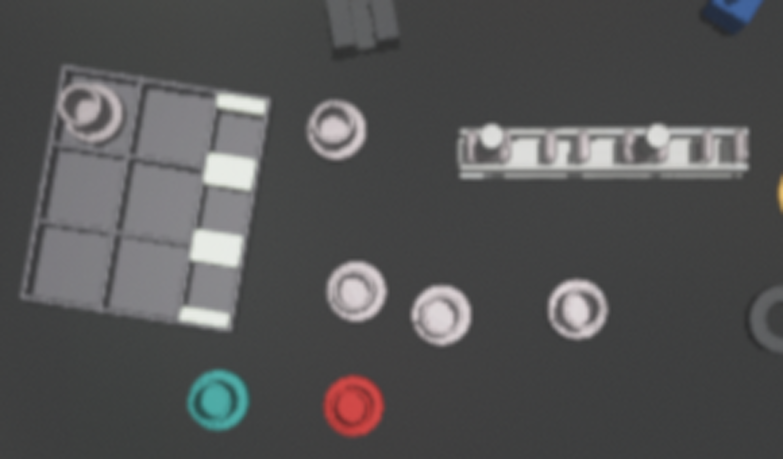

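The close crop confirms four plain steel sleeves with bright rims. Red and turquoise are distinct at crop (352,405) and (217,401). The gauges are in clips 3 and 1, and the packed sleeve is in cell 5. I'll go above the rightmost sleeve, D, and look with the wrist camera.

```bash
python3 -m jog '[[0,0,-8.5,0,0,0,-1],[0,0,-8.5,0,0,0,-1],[0,0,-8.5,0,0,0,-1],[0,0,-8.5,0,0,0,-1],[0,0,-8.5,0,0,0,-1]]' 40; python3 -m jog '[[0,0,-8.5,0,0,0,-1],[0,0,-8.5,0,0,0,-1],[0,0,-2.8,0,0,0,-1],[0,0,0,0,0,0,-1]]'
python3 -m jog '[[0,0,0,47,23,0,-1],[0,0,0,47,23,0,-1],[0,0,0,47,23,0,-1],[0,0,0,47,23,0,-1],[0,0,0,47,23,0,-1]]'; python3 -m jog '[[0,0,0,47,23,0,-1],[0,0,0,47,23,0,-1],[0,0,0,44,23,0,-1],[0,0,0,0,0,0,-1],[0,0,0,0,0,0,-1]]'
python3 - <<'E'
from h import *
p,Rt=pose(); s=r.snapshot("wrist"); print(p,r.sense()["tcp_rot"],s["fx"],np.round(s["hand_eye"],3).tolist())
for n,q in dict(D=(444,-213),C=(435,-90),B=(455,-13)).items(): print(n,wproj(s,p,Rt,(*q,68))*1.4)
cv2.imwrite("pics/w1.png",cv2.resize(s["pixels"][:,:,::-1],(784,588)))
E
```

```text
time: 0.6
tool_pos: [211.7, -561.0, 230.7]
tcp_rot: [-180.0, -0.0, 63.5]
ft_force: [-0.2, -0.1, -0.1]
finger_gap: 85.5
grip_force: 0.0
time: 1.0
tool_pos: [211.7, -561.1, 230.7]
tcp_rot: [-180.0, -0.1, 83.0]
ft_force: [-0.2, 0.2, 0.0]
finger_gap: 85.8
grip_force: 0.0
time: 1.5
tool_pos: [348.9, -350.1, 231.1]
tcp_rot: [180.0, -0.0, 82.8]
ft_force: [0.8, 0.1, -0.2]
finger_gap: 85.5
grip_force: 0.0
time: 2.0
tool_pos: [431.6, -226.2, 231.1]
tcp_rot: [-180.0, 0.0, 83.1]
ft_force: [0.1, 0.5, 0.1]
finger_gap: 85.4
grip_force: 0.0
[ 431.60037242 -226.24647106  231.1327168 ] [-1.79967823e+02  1.64055231e-02  8.29765429e+01] 325.19226210127806 [[0.002, 0.955, 0.295, 75.983], [1.0, -0.002, -0.001, -0.576], [-0.0, 0.295, -0.955, -142.091], [0.0, 0.0, 0.0, 1.0]]
D [412.22003549 251.03976822]
C [377.04227514  72.86843646]
B [393.45952715 -33.29175888]
```

View pics/w1.png

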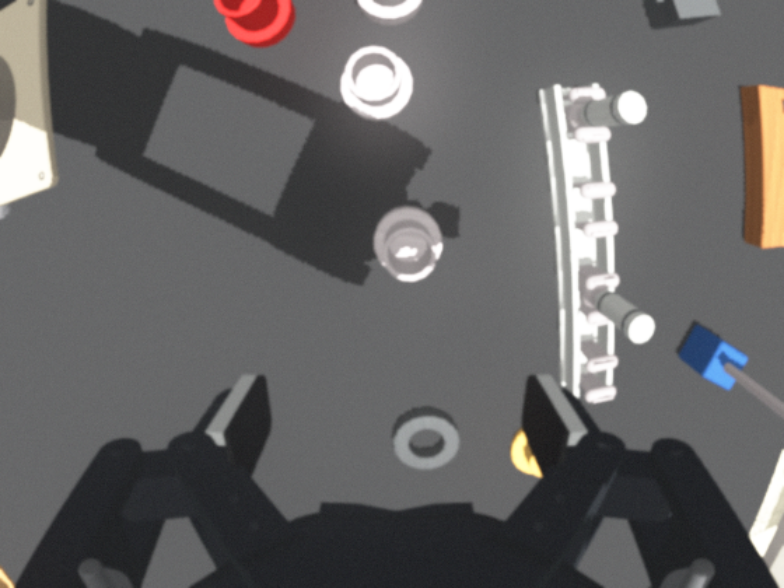

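The wrist picture shows D with its rim at about (408,250), against a prediction of (412,251). C is at (377,78), against (377,73). The estimates hold, so I'll descend on D.

```bash
python3 -m jog '[[0,0,0,15,11,0,-1],[0,0,0,0,0,40,-1],[0,0,0,0,0,40,-1],[0,0,0,0,0,30,-1],[0,0,0,0,0,0,-1]]' >/dev/null
python3 - <<'E'
from h import *
go(444,-213,28,83)
p,Rt=pose(); s=r.snapshot("wrist"); np.savez("w2.npz",**s,p=p,R=Rt.as_matrix())
im=s["pixels"][:,:,::-1].copy(); t=np.linspace(0,2*np.pi,200)
for rad,z in((19,68),(27,22)):
    for a in t:
        u=wproj(s,p,Rt,(444+rad*np.cos(a),-213+rad*np.sin(a),z)); cv2.circle(im,tuple(int(round(x)) for x in u),0,(0,255,0),-1)
cv2.imwrite("pics/w2.png",cv2.resize(im,(784,588)))
E
```

```text
turn [-0.5 -0.2 -0.2] shift now [ 0.6  4.9 88.2] shift after turn [ 0.9  4.1 88.2]
```

View pics/w2.png

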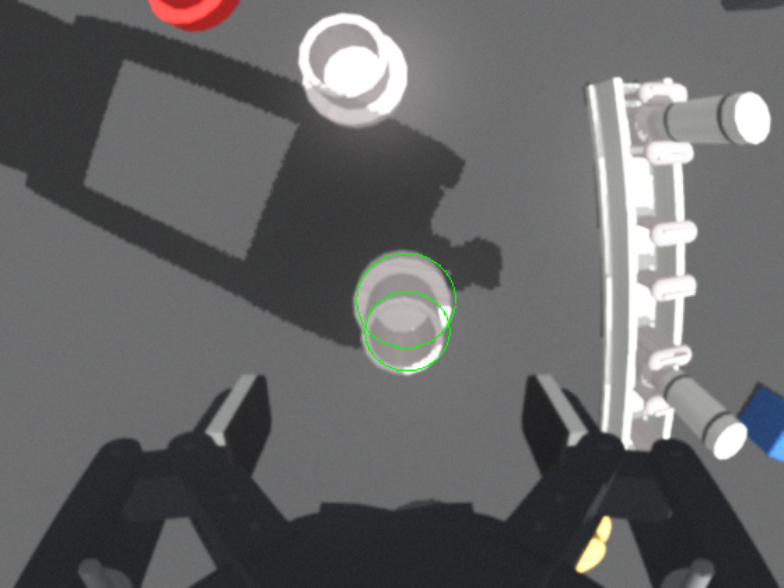

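The overlay fits the flange and rim to about 1.5 mm. I'll go down, grip and lift.

```bash
python3 -m jog '[[0,0,0,1,3,30,-1],[0,0,0,0,0,30,-1],[0,0,0,0,0,28,-1],[0,0,0,0,0,0,-1]]' |grep -E 'pos|force'; python3 -m jog '[[0,0,0,0,0,0,0.5],[0,0,0,0,0,0,0.5],[0,0,0,0,0,0,1],[0,0,0,0,0,0,1],[0,0,0,0,0,0,1]]' 40|tail -3;python3 -m jog '[[0,0,0,0,0,0,1],[0,0,0,0,0,0,1],[0,0,0,0,0,0,1],[0,0,0,0,0,-10,1],[0,0,0,0,0,-20,1]]'; python3 -m jog '[[0,0,0,0,0,-40,1],[0,0,0,0,0,-40,1],[0,0,0,0,0,0,1],[0,0,0,0,0,0,1]]'
```

```text
tool_pos: [445.4, -213.2, 31.9]
ft_force: [-0.5, 1.2, -0.7]
grip_force: 0.0
ft_force: [-5.9, 0.2, 10.3]
finger_gap: 36.3
grip_force: 39.2
time: 4.0
tool_pos: [445.4, -211.9, 62.1]
tcp_rot: [-179.8, -0.1, 83.0]
ft_force: [0.3, -0.3, -6.4]
finger_gap: 36.5
grip_force: 41.5
time: 4.4
tool_pos: [447.6, -213.3, 144.2]
tcp_rot: [179.9, 0.0, 83.0]
ft_force: [0.3, 0.9, -6.7]
finger_gap: 36.2
grip_force: 41.9
```

Gripped, with the load reading about 6.6 N. I'll carry it over crate cell 3 and check the crate by overlay.

```bash
for i in 1; do python3 -m jog '[[0,0,0,20,-2,0,1],[0,0,0,40,-3,0,1],[0,0,0,40,-3,0,1],[0,0,0,40,-3,0,1],[0,0,0,40,-3,0,1]]'; python3 -m jog '[[0,0,0,40,-3,0,1],[0,0,0,40,-3,0,1],[0,0,0,40,-3,0,1],[0,0,0,40,-3,0,1],[0,0,0,40,-3,0,1]]'; python3 -m jog '[[0,0,0,40,-3,0,1],[0,0,0,30,-3,0,1],[0,0,0,0,0,0,1],[0,0,0,0,0,0,1]]';done |grep -E "pos|gap"
cat >> h.py <<'E'
C0=np.array([532.6,183.4]); CY=-7.1
def cr(x,y):
    a=np.radians(CY); return C0+np.array([x*np.cos(a)-y*np.sin(a),x*np.sin(a)+y*np.cos(a)])
CELL=[(-72,-12),(0,-12),(72,-12),(-72,60),(0,60),(72,60)]; POC=[(-72,-72),(0,-72),(72,-72)]
def drawcrate(im,f,col=(0,255,0)):
    B=[(-110,-98,110,98)]+[(x-34,y-34,x+34,y+34) for x,y in CELL]+[(x-22,y-22,x+22,y+22) for x,y in POC]
    for a,b,c,d in B:
        P=[f((*cr(*q),30)) for e0,e1 in(((a,b),(c,b)),((c,b),(c,d)),((c,d),(a,d)),((a,d),(a,b))) for q in np.linspace(e0,e1,40)]
        for u in P: cv2.circle(im,tuple(int(round(v)) for v in u),0,col,-1)
E
python3 - <<'E'
from h import *
go(*cr(*CELL[3]),38,83)
p,Rt=pose(); s=r.snapshot("wrist"); im=s["pixels"][:,:,::-1].copy(); np.savez("w3.npz",**s,p=p,R=Rt.as_matrix())
drawcrate(im,lambda X:wproj(s,p,Rt,X)); cv2.imwrite("pics/w3.png",cv2.resize(im,(784,588)))
E
```

```text
tool_pos: [453.0, -30.9, 140.4]
finger_gap: 36.1
tool_pos: [462.6, 168.8, 140.4]
finger_gap: 36.3
tool_pos: [465.4, 237.7, 140.5]
finger_gap: 36.0
turn [-0.2  0.1  0.1] shift now [ 14.7   1.9 102.4] shift after turn [ 14.4   1.4 102.5]
```

View pics/w3.png

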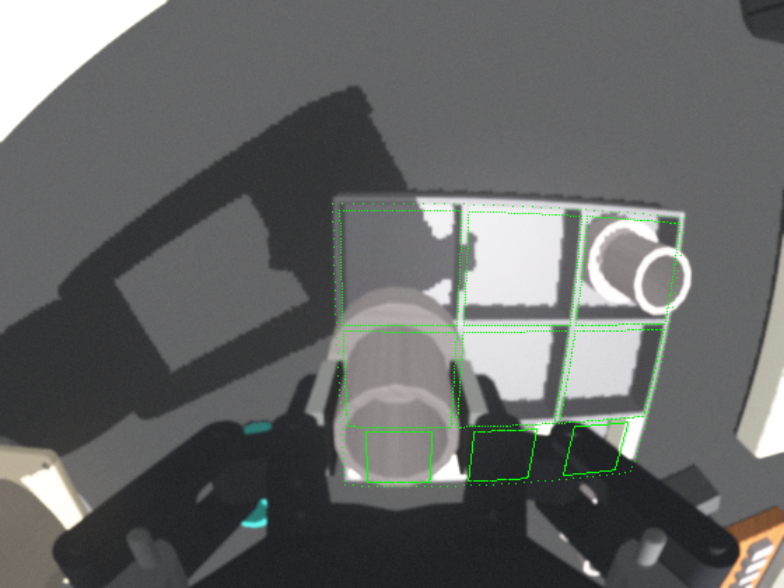

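The overlay sits about 2.5 mm too far toward -y (far wall at v≈196 against 203). I'll correct that and set the sleeve down in cell 3.

```bash
sed -i 's/C0=np.array.*/C0=np.array([533.,186.]); CY=-7.1/' h.py
(python3 -m jog '[[0,0,0,17,1.5,0,1],[0,0,0,0,0,30,1],[0,0,0,0,0,30,1],[0,0,0,0,0,25,1],[0,0,0,0,0,0,1]]'; python3 -m jog '[[0,0,0,0,0,6,1],[0,0,0,0,0,5,1],[0,0,0,0,0,4,1],[0,0,0,0,0,0,1],[0,0,0,0,0,0,1]]' )| grep -E "pos|force"
```

```text
tool_pos: [467.4, 252.4, 53.5]
ft_force: [-1.4, -0.9, -6.9]
grip_force: 42.2
tool_pos: [471.3, 254.6, 43.9]
ft_force: [0.4, -0.1, -5.6]
grip_force: 42.2
```

```bash
(python3 -m jog '[[0,0,0,0,0,2,1],[0,0,0,0,0,2,1],[0,0,0,0,0,0,1],[0,0,0,0,0,0,1]]';python3 -m jog '[[0,0,0,0,0,2,1],[0,0,0,0,0,0,1]]')| grep -E "pos|ft_force"
```

```text
tool_pos: [471.5, 255.1, 40.6]
ft_force: [-4.6, 2.0, 6.7]
tool_pos: [471.6, 255.3, 40.5]
ft_force: [-13.3, -2.3, 24.6]
```

```bash
(python3 -m jog '[[0,0,0,0,0,-1.5,1],[0,0,0,0,0,0,-0.3],[0,0,0,0,0,0,-0.3],[0,0,0,0,0,0,-0.3],[0,0,0,0,0,0,-0.3]]';python3 -m jog '[[0,0,0,0,0,-20,-0.3],[0,0,0,0,0,-40,-0.3],[0,0,0,0,0,-50,-0.3],[0,0,0,0,0,-50,-0.3],[0,0,0,0,0,0,-1]]')| grep -E "pos|gap|ft_force"
python3 - <<'E'
from h import *
s=r.snapshot("top"); np.savez("top1.npz",**s)
im=s["pixels"][:,:,::-1].copy(); drawcrate(im,lambda X:proj(s,X)); cv2.imwrite("pics/t1.png",cv2.resize(im[90:330,90:410],(800,600),interpolation=cv2.INTER_CUBIC))
go(435,-91,150,83)
E
```

```text
tool_pos: [471.0, 254.4, 38.7]
ft_force: [0.4, 0.2, -0.2]
finger_gap: 55.4
tool_pos: [475.3, 256.2, 207.8]
ft_force: [0.8, 0.2, 0.5]
finger_gap: 68.5
turn [ 0.5 -0.3 -0. ] shift now [-349.     3.5   52.4] shift after turn [-348.7    3.7   53.9]
```

View pics/t1.png

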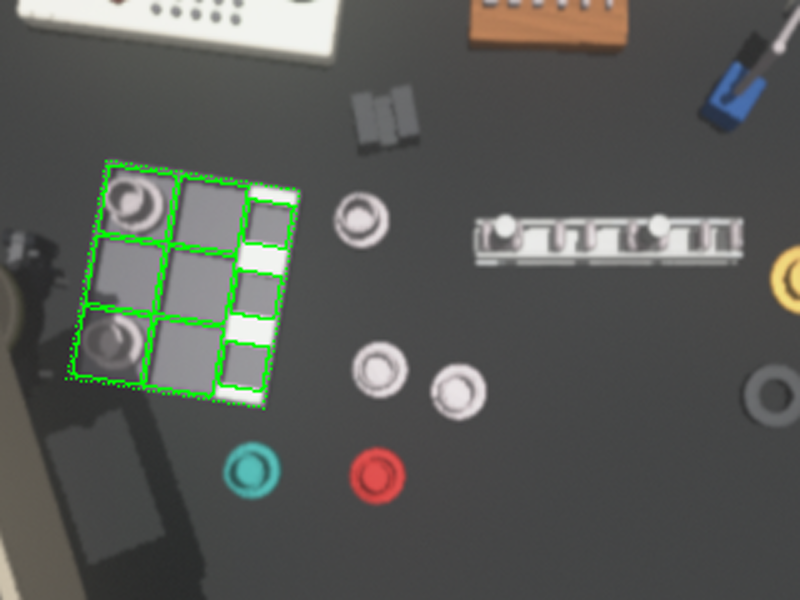

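The crate overlay now fits, sleeve D stands in cell 3 at crop (112,342), and the others haven't moved. C is next, with an overlay check from above.

```bash
(python3 -m jog '[[0,0,0,-20,0,0,-1],[0,0,0,-40,0,0,-1],[0,0,0,-40,0,0,-1],[0,0,0,-40,0,0,-1],[0,0,0,-40,0,0,-1]]'; python3 -m jog '[[0,0,0,-40,0,0,-1],[0,0,0,-40,0,0,-1],[0,0,0,-40,0,0,-1],[0,0,0,-35,0,0,-1],[0,0,0,-14,4,0,-1]]';python3 -m jog '[[0,0,0,0,0,40,-1],[0,0,0,0,0,40,-1],[0,0,0,0,0,10,-1],[0,0,0,0,0,0,-1]]')|grep pos
cat >> h.py <<'E'
def fitw(x,y,rad=(27,19),zs=(22,68),rng=16,ok=None):
    "refine an upright sleeve near x,y in the wrist view: best mean gradient along projected circles"
    p,Rt=pose(); s=r.snapshot("wrist"); g=cv2.GaussianBlur(cv2.cvtColor(s["pixels"],cv2.COLOR_RGB2GRAY),(0,0),1).astype(np.float32)
    G=np.hypot(cv2.Sobel(g,cv2.CV_32F,1,0),cv2.Sobel(g,cv2.CV_32F,0,1)); G=np.minimum(G,150)
    t=np.linspace(0,2*np.pi,72,endpoint=False); best=(-1,)
    for dx in np.arange(-rng,rng+.1,1):
        for dy in np.arange(-rng,rng+.1,1):
            u=np.array([wproj(s,p,Rt,(x+dx+q*np.cos(a),y+dy+q*np.sin(a),z)) for q,z in zip(rad,zs) for a in t[::2]])
            v=cv2.remap(G,u[:,:1].astype(np.float32),u[:,1:].astype(np.float32),cv2.INTER_LINEAR,borderValue=0).mean()
            if v>best[0]: best=(v,x+dx,y+dy)
    print("fit",np.round(best,1)); im=s["pixels"][:,:,::-1].copy()
    for q,z in zip(rad,zs):
        for a in t: cv2.circle(im,tuple(int(round(c)) for c in wproj(s,p,Rt,(best[1]+q*np.cos(a),best[2]+q*np.sin(a),z))),0,(0,255,0),-1)
    return best[1],best[2],cv2.resize(im,(784,588))
E
python3 - <<'E'
from h import *
x,y,im=fitw(434,-90); cv2.imwrite("pics/w4.png",im); go(x,y,30,83)
E
```

```text
tool_pos: [447.8, 74.4, 197.2]
tool_pos: [430.9, -94.8, 197.4]
tool_pos: [430.4, -91.4, 106.5]
fit [ 98.7 432.  -89. ]
turn [-0.1 -0.   0. ] shift now [ 2.8 -0.1 78.7] shift after turn [ 2.9 -0.3 78.7]
```

View pics/w4.png

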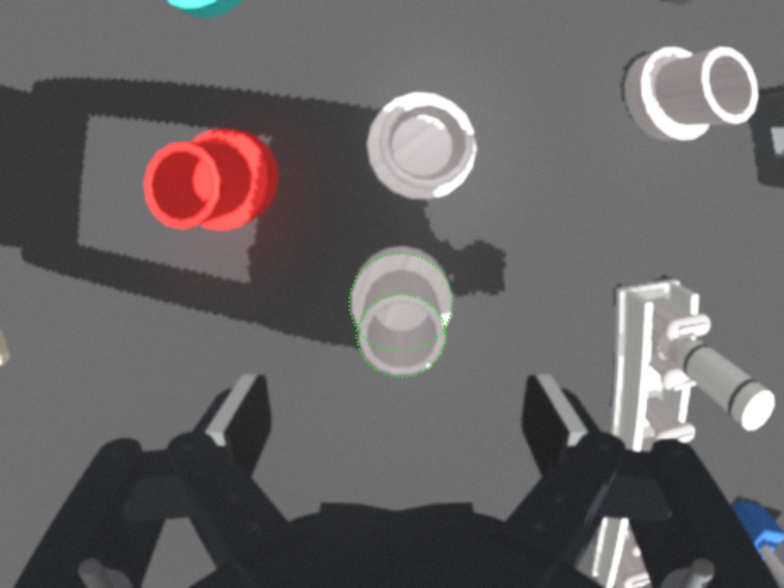

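The fit lies on C's flange and rim. I'll grip it, lift, and carry it to cell 0.

```bash
(python3 -m jog '[[0,0,0,3,0,30,-1],[0,0,0,0,0,30,-1],[0,0,0,0,0,17,-1],[0,0,0,0,0,0,-1]]'; python3 -m jog '[[0,0,0,0,0,0,0.5],[0,0,0,0,0,0,0.5],[0,0,0,0,0,0,1],[0,0,0,0,0,0,1],[0,0,0,0,0,0,1]]' 40;python3 -m jog '[[0,0,0,0,0,0,1],[0,0,0,0,0,0,1],[0,0,0,0,0,0,1],[0,0,0,0,0,-10,1],[0,0,0,0,0,-20,1]]'; python3 -m jog '[[0,0,0,0,0,-40,1],[0,0,0,0,0,-40,1],[0,0,0,0,0,0,1],[0,0,0,0,0,0,1]]')|grep -E "pos|_force"
(python3 -m jog '[[0,0,0,20,-1,0,1],[0,0,0,40,-1,0,1],[0,0,0,40,-1,0,1],[0,0,0,40,-1,0,1],[0,0,0,40,-1,0,1]]'; python3 -m jog '[[0,0,0,40,0,0,1],[0,0,0,35,0,0,1],[0,0,0,18,0,0,1],[0,0,0,0,0,0,1],[0,0,0,0,0,0,1]]')|grep -E "pos|ft_force"
python3 -c "
from h import *
go(*cr(*CELL[0]),40,83)"
```

```text
tool_pos: [432.3, -89.0, 31.5]
ft_force: [-0.3, -0.1, -0.1]
grip_force: 0.0
tool_pos: [433.8, -89.8, 33.6]
ft_force: [-2.5, 0.7, 8.3]
grip_force: 39.4
tool_pos: [430.5, -88.8, 60.6]
ft_force: [-0.5, -0.4, -6.5]
grip_force: 41.4
tool_pos: [433.0, -89.6, 142.8]
ft_force: [0.1, 0.5, -6.7]
grip_force: 42.0
tool_pos: [447.6, 91.1, 139.3]
ft_force: [1.4, -1.0, -5.9]
tool_pos: [459.3, 181.7, 139.6]
ft_force: [-0.3, -1.0, -5.9]
turn [-0.2  0.1  0. ] shift now [ 1.6  1.  99.5] shift after turn [ 1.3  0.6 99.6]
```

```bash
(python3 -m jog '[[0,0,0,1,0.5,25,1],[0,0,0,0,0,30,1],[0,0,0,0,0,30,1],[0,0,0,0,0,7,1],[0,0,0,0,0,0,1]]'; python3 -m jog '[[0,0,0,0,0,2,1],[0,0,0,0,0,2,1],[0,0,0,0,0,0,1],[0,0,0,0,0,0,1]]';python3 -m jog '[[0,0,0,0,0,2,1],[0,0,0,0,0,0,1]]')| grep -E "pos|ft_force"
```

```text
tool_pos: [459.8, 181.6, 48.0]
ft_force: [-0.2, 0.1, -5.5]
tool_pos: [462.3, 183.2, 46.7]
ft_force: [-0.6, 0.0, -6.0]
tool_pos: [461.5, 183.1, 43.7]
ft_force: [-0.8, -0.0, -6.9]
```

```bash
(python3 -m jog '[[0,0,0,0,0,2,1],[0,0,0,0,0,0,1],[0,0,0,0,0,0,1]]';python3 -m jog '[[0,0,0,0,0,1.5,1],[0,0,0,0,0,0,1]]')| grep -E "pos|ft_force"
```

```text
tool_pos: [461.5, 183.0, 41.6]
ft_force: [-0.8, 0.5, -5.7]
tool_pos: [461.5, 183.0, 40.1]
ft_force: [-0.0, 0.8, -5.4]
```

```bash
(python3 -m jog '[[0,0,0,0,0,1.5,1],[0,0,0,0,0,0,1]]';python3 -m jog '[[0,0,0,0,0,1,1],[0,0,0,0,0,0,1]]')| grep -E "pos|ft_force"
```

```text
tool_pos: [461.7, 183.1, 38.8]
ft_force: [0.5, -0.9, -5.4]
tool_pos: [461.8, 183.2, 38.7]
ft_force: [-5.2, -1.6, 5.4]
```

```bash
(python3 -m jog '[[0,0,0,0,0,0,-0.3],[0,0,0,0,0,0,-0.3],[0,0,0,0,0,0,-0.3],[0,0,0,0,0,0,-0.3]]';python3 -m jog '[[0,0,0,0,0,-20,-0.3],[0,0,0,0,0,-40,-0.3],[0,0,0,0,0,-50,-0.3],[0,0,0,0,0,-30,-0.3],[0,0,0,0,0,0,-1]]'; python3 -m jog '[[0,0,0,-40,4,0,-1],[0,0,0,-40,4,0,-1],[0,0,0,-40,4,0,-1],[0,0,0,-40,4,0,-1],[0,0,0,-35,0,0,-1]]';python3 -m jog '[[0,0,0,-5,0,40,-1],[0,0,0,0,0,25,-1],[0,0,0,0,0,0,-1]]')| grep -E "pos|gap|ft_force"
python3 - <<'E'
from h import *
x,y,im=fitw(453.5,-14); cv2.imwrite("pics/w5.png",im[150:420,200:600]); go(x,y,30,83)
E
```

```text
tool_pos: [461.9, 183.1, 38.0]
ft_force: [-0.1, -1.3, 0.8]
finger_gap: 55.3
tool_pos: [465.1, 184.0, 184.0]
ft_force: [1.0, 0.8, 0.0]
finger_gap: 68.3
tool_pos: [453.1, -14.2, 177.0]
ft_force: [0.1, 0.2, -0.3]
finger_gap: 85.3
tool_pos: [449.4, -17.4, 108.1]
ft_force: [-0.5, 1.0, -0.1]
finger_gap: 85.3
fit [ 95.9 451.5  -9. ]
turn [-0.3 -0.  -0.1] shift now [ 8.3 -0.1 80.6] shift after turn [ 8.3 -0.5 80.6]
```

View pics/w5.png

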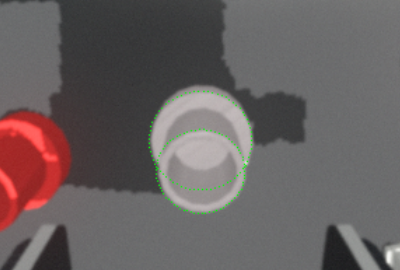

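The fit lies on B, good to about 2 mm. I'll grip it and take it to cell 1.

```bash
(python3 -m jog '[[0,0,0,8,0,30,-1],[0,0,0,0,0,30,-1],[0,0,0,0,0,18,-1],[0,0,0,0,0,0,-1]]'; python3 -m jog '[[0,0,0,0,0,0,0.5],[0,0,0,0,0,0,0.5],[0,0,0,0,0,0,1],[0,0,0,0,0,0,1],[0,0,0,0,0,0,1]]' 40;python3 -m jog '[[0,0,0,0,0,0,1],[0,0,0,0,0,0,1],[0,0,0,0,0,0,1],[0,0,0,0,0,-10,1],[0,0,0,0,0,-20,1]]'; python3 -m jog '[[0,0,0,0,0,-40,1],[0,0,0,0,0,-40,1],[0,0,0,0,0,0,1],[0,0,0,0,0,0,1]]')|grep -E "pos|_force"
(python3 -m jog '[[0,0,0,20,7,0,1],[0,0,0,35,11,0,1],[0,0,0,35,11,0,1],[0,0,0,35,11,0,1],[0,0,0,35,11,0,1]]'; python3 -m jog '[[0,0,0,20,6,0,1],[0,0,0,12,0,0,1],[0,0,0,0,0,0,1],[0,0,0,0,0,0,1]]')|grep -E "pos|ft_force"
python3 -c "
from h import *
go(*cr(*CELL[1]),40,83)"
```

```text
tool_pos: [452.8, -8.9, 33.6]
ft_force: [0.3, -0.3, -0.5]
grip_force: 0.0
tool_pos: [455.1, -9.6, 36.5]
ft_force: [-3.8, -0.2, 9.2]
grip_force: 39.5
tool_pos: [452.0, -9.2, 63.7]
ft_force: [-1.1, -0.5, -4.8]
grip_force: 41.3
tool_pos: [454.7, -9.6, 145.9]
ft_force: [-0.6, 0.2, -6.3]
grip_force: 41.6
tool_pos: [522.8, 144.1, 141.9]
ft_force: [0.4, -0.4, -3.9]
tool_pos: [532.8, 173.4, 143.3]
ft_force: [-0.1, -0.5, -5.0]
turn [-0.2  0.1 -0. ] shift now [  0.7  -1.1 103.3] shift after turn [  0.5  -1.4 103.3]
```

```bash
(python3 -m jog '[[0,0,0,0,-1,25,1],[0,0,0,0,0,30,1],[0,0,0,0,0,30,1],[0,0,0,0,0,12,1],[0,0,0,0,0,0,1]]'; python3 -m jog '[[0,0,0,0,0,2,1],[0,0,0,0,0,0,1],[0,0,0,0,0,0,1]]';python3 -m jog '[[0,0,0,0,0,2,1],[0,0,0,0,0,0,1]]')| grep -E "pos|ft_force"
```

```text
tool_pos: [530.8, 172.8, 45.4]
ft_force: [-0.1, -0.2, -4.4]
tool_pos: [534.4, 174.5, 47.6]
ft_force: [0.6, 0.5, -4.3]
tool_pos: [533.3, 174.3, 44.1]
ft_force: [-0.4, -0.3, -4.7]
```

```bash
(python3 -m jog '[[0,0,0,0,0,1.5,1],[0,0,0,0,0,0,1]]')| grep -E "pos|ft_force"
```

```text
tool_pos: [532.9, 174.2, 42.1]
ft_force: [0.0, -1.1, -5.0]
```

```bash
(python3 -m jog '[[0,0,0,0,0,1.5,1],[0,0,0,0,0,0,1]]';python3 -m jog '[[0,0,0,0,0,1,1],[0,0,0,0,0,0,1]]')| grep -E "pos|ft_force"
```

```text
tool_pos: [533.2, 174.3, 41.6]
ft_force: [-5.2, -2.0, 4.5]
tool_pos: [533.3, 174.3, 41.6]
ft_force: [-9.9, -3.5, 13.9]
```

```bash
(python3 -m jog '[[0,0,0,0,0,-1,1],[0,0,0,0,0,0,-0.3],[0,0,0,0,0,0,-0.3],[0,0,0,0,0,0,-0.3],[0,0,0,0,0,0,-0.3]]';python3 -m jog '[[0,0,0,0,0,-20,-0.3],[0,0,0,0,0,-40,-0.3],[0,0,0,0,0,-50,-0.3],[0,0,0,0,0,-30,-0.3],[0,0,0,0,0,0,-0.5]]'; python3 -m jog '[[0,0,0,-20,10,0,-0.5],[0,0,0,-35,20,0,-0.5],[0,0,0,-35,20,0,-0.5],[0,0,0,-35,20,0,-0.5],[0,0,0,-30,15,0,-0.5]]';python3 -m jog '[[0,0,0,0,0,40,-0.5],[0,0,0,0,0,25,-0.5],[0,0,0,0,0,0,-0.5]]')| grep -E "pos|gap|ft_force"
python3 - <<'E'
from h import *
x,y,im=fitw(600,12); cv2.imwrite("pics/w6.png",im); go(x,y,30,83)
E
```

```text
tool_pos: [533.3, 174.2, 40.8]
ft_force: [0.5, -1.1, -0.2]
finger_gap: 55.8
tool_pos: [536.6, 175.0, 187.4]
ft_force: [1.9, 0.2, 0.6]
finger_gap: 64.1
tool_pos: [598.7, 8.1, 179.7]
ft_force: [0.7, 0.7, -0.1]
finger_gap: 64.0
tool_pos: [594.6, 9.8, 109.8]
ft_force: [-0.2, 0.3, -1.1]
finger_gap: 64.1
fit [ 68.5 602.   15. ]
turn [-0.3  0.  -0. ] shift now [ 5.7  5.7 82.7] shift after turn [ 5.7  5.2 82.7]
```

View pics/w6.png

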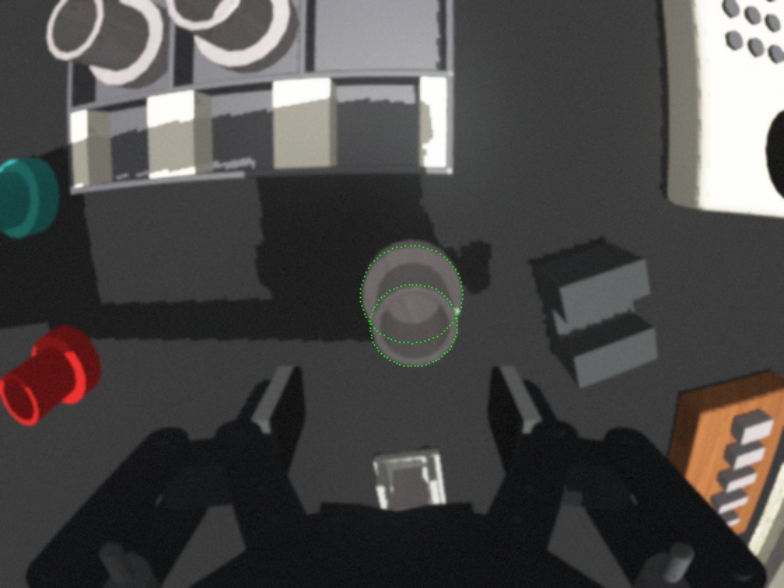

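The fit lies on A, at about (412,310). The V-block clears the fingers. I'll grip it and take it to cell 2.

```bash
(python3 -m jog '[[0,0,0,6,5,25,-0.5],[0,0,0,0,0,30,-0.5],[0,0,0,0,0,24,-0.5],[0,0,0,0,0,0,-0.5]]'; python3 -m jog '[[0,0,0,0,0,0,0.5],[0,0,0,0,0,0,0.5],[0,0,0,0,0,0,1],[0,0,0,0,0,0,1],[0,0,0,0,0,0,1]]' 40;python3 -m jog '[[0,0,0,0,0,0,1],[0,0,0,0,0,0,1],[0,0,0,0,0,0,1],[0,0,0,0,0,-10,1],[0,0,0,0,0,-20,1]]'; python3 -m jog '[[0,0,0,0,0,-40,1],[0,0,0,0,0,-40,1],[0,0,0,0,0,0,1],[0,0,0,0,0,0,1]]')|grep -E "pos|_force"
(python3 -m jog '[[0,0,0,20,-4,0,1],[0,0,0,35,-5,0,1],[0,0,0,35,-5,0,1],[0,0,0,35,-4,0,1],[0,0,0,20,0,0,1]]'; python3 -m jog '[[0,0,0,4,0,0,1],[0,0,0,0,0,0,1],[0,0,0,0,0,0,1],[0,0,0,0,0,0,1]]')|grep -E "pos|ft_force"
python3 -c "
from h import *
go(*cr(*CELL[2]),40,83)"
```

```text
tool_pos: [602.2, 15.9, 34.5]
ft_force: [-0.8, -0.8, -0.1]
grip_force: 0.0
tool_pos: [605.9, 15.4, 39.6]
ft_force: [-3.3, 1.3, 8.2]
grip_force: 40.2
tool_pos: [602.3, 15.4, 65.6]
ft_force: [-0.8, 1.1, -5.5]
grip_force: 41.3
tool_pos: [605.1, 15.2, 148.3]
ft_force: [-0.3, -0.8, -7.5]
grip_force: 41.7
tool_pos: [601.6, 163.8, 143.5]
ft_force: [-0.4, 0.5, -5.2]
tool_pos: [604.2, 164.1, 146.0]
ft_force: [-0.0, 0.1, -7.1]
turn [-0.1  0.  -0.1] shift now [  1.   -1.3 106. ] shift after turn [  0.9  -1.4 106. ]
```

```bash
(python3 -m jog '[[0,0,0,0.5,-1,25,1],[0,0,0,0,0,30,1],[0,0,0,0,0,30,1],[0,0,0,0,0,12,1],[0,0,0,0,0,0,1]]'; python3 -m jog '[[0,0,0,0,0,4,1],[0,0,0,0,0,0,1],[0,0,0,0,0,0,1]]';python3 -m jog '[[0,0,0,0,0,2,1],[0,0,0,0,0,0,1]]')| grep -E "pos|ft_force"
```

```text
tool_pos: [602.0, 165.0, 47.6]
ft_force: [-0.3, 0.4, -6.2]
tool_pos: [604.7, 166.2, 47.4]
ft_force: [-0.7, 0.7, -4.9]
tool_pos: [604.5, 166.3, 44.8]
ft_force: [0.8, 0.5, -3.0]
```

```bash
(python3 -m jog '[[0,0,0,0,0,1.5,1],[0,0,0,0,0,0,1]]')| grep -E "pos|ft_force"
```

```text
tool_pos: [604.6, 166.4, 44.7]
ft_force: [-6.3, -0.7, 10.8]
```

```bash
(python3 -m jog '[[0,0,0,0,0,-0.5,1],[0,0,0,0,0,0,-0.3],[0,0,0,0,0,0,-0.3],[0,0,0,0,0,0,-0.3],[0,0,0,0,0,0,-0.3]]';python3 -m jog '[[0,0,0,0,0,-20,-0.3],[0,0,0,0,0,-40,-0.3],[0,0,0,0,0,-50,-0.3],[0,0,0,0,0,-45,-0.3],[0,0,0,0,0,0,-0.3]]'; python3 -m jog '[[0,0,0,-20,2,0,-0.3],[0,0,0,-40,3,0,-0.3],[0,0,0,-40,3,0,-0.3],[0,0,0,-40,3,0,-0.3],[0,0,0,-40,3,0,-0.3]]';python3 -m jog '[[0,0,0,-40,3,0,-0.3],[0,0,0,-40,2,0,-0.3],[0,0,0,-30,0,0,-0.3],[0,0,0,0,0,0,-0.3],[0,0,0,0,0,0,-0.3]]')| grep -E "pos|gap|ft_force"
python3 - <<'E'
from h import *
x,y,im=fitw(587.5,-128.5,(10,10),(117.5,117.5),10); cv2.imwrite("pics/w7.png",im); go(x,y,70,83)
s=r.snapshot("top"); im=s["pixels"][:,:,::-1].copy(); drawcrate(im,lambda X:proj(s,X)); cv2.imwrite("pics/t2.png",cv2.resize(im[90:330,90:410],(800,600),interpolation=cv2.INTER_CUBIC))
E
```

```text
tool_pos: [603.7, 166.0, 42.8]
ft_force: [0.1, 0.7, 0.4]
finger_gap: 55.7
tool_pos: [608.0, 166.9, 207.2]
ft_force: [0.8, 0.5, 1.7]
finger_gap: 55.5
tool_pos: [595.2, -15.8, 197.6]
ft_force: [1.3, -1.2, -0.5]
finger_gap: 55.4
tool_pos: [586.8, -124.6, 197.4]
ft_force: [0.2, 0.0, 0.7]
finger_gap: 55.2
fit [  97.1  589.5 -138.5]
turn [-0.  -0.  -0.1] shift now [-14.4   4.3 127.5] shift after turn [-14.3   4.3 127.5]
```

View pics/w7.png

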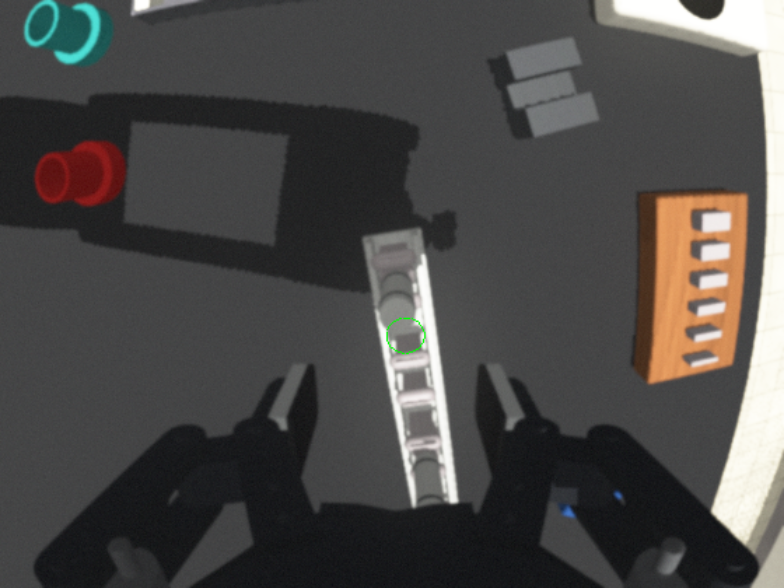

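View pics/t2.png

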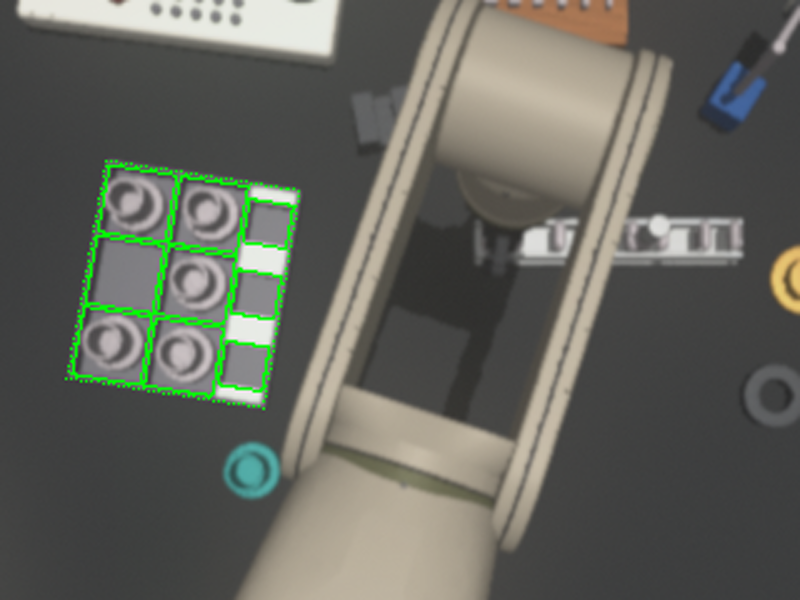

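Five sleeves now stand one to a cell, with the middle-left cell empty. The gauge 3 fit latched onto the clip instead: its handle top is at about (397,308) in the wrist picture. I'll locate it from that pixel.

Run:
```python
from h import *
p,Rt=pose(); s=r.snapshot("wrist")
print(wloc(s,p,Rt,397/1.4,308/1.4,118), [wproj(s,p,Rt,(587.5,-128.5,z))*1.4 for z in (118,48)])
g=cv2.cvtColor(s["pixels"],cv2.COLOR_RGB2GRAY)[195:240,262:305]
c=cv2.HoughCircles(cv2.resize(g,None,fx=4,fy=4,interpolation=cv2.INTER_CUBIC),cv2.HOUGH_GRADIENT,1,10,param1=80,param2=15,minRadius=40,maxRadius=60)
for q in (c[0][:4] if c is not None else []):
    u,v=262+q[0]/4,195+q[1]/4; print(u*1.4,v*1.4,q[2]/4*1.4,wloc(s,p,Rt,u,v,118))
x=wloc(s,p,Rt,397/1.4,308/1.4,118); go(*x,72,83)
```

```text
[ 587.47495861 -121.55678826] [array([398.64372808, 320.60091264]), array([398.02502557, 284.40666775])]
turn [-0. -0.  0.] shift now [  1.4   0.2 125.7] shift after turn [1.400e+00 1.000e-01 1.257e+02]
```

Run:
```python
from h import *
s=r.snapshot("wrist"); g=cv2.cvtColor(s["pixels"],cv2.COLOR_RGB2GRAY)
print("rows 190-246 step2, cols 264..308 step 4")
for v in range(186,248,2): print(v,g[v,264:310:4])
```

```text
rows 190-246 step2, cols 264..308 step 4
186 [126 114 115 115 116 116 119 114 107 164 140  70]
188 [122 112 120 118 121 118 117 111 110 174 176  71]
190 [120 109 117 115 113 112 109 108 116 242 195  73]
192 [121 105 111 106 106  98 101 121 137 251 203  72]
194 [125 107 102 100  98  93  99 147 139 252 221  73]
196 [124 112 104  98  85  79  89 142 136 251 238  72]
198 [115 119 102  87  94  97  85 137 140 251 240  75]
200 [104 124  95  91 104 102 100 104 135 250 239  75]
202 [ 98 129  92 101 107 107 102  95 140 249 245  77]
204 [ 78 130  91 103 108 107 104 100 193 248 247  80]
206 [ 74 133  92 103 108 104 101 107 230 244 246  88]
208 [ 71 134  93 106 101 104 105 105 224 240 247  98]
210 [ 75 135 105  98  82  76  85 103 186 232 248 110]
212 [ 74 138 100  81  95  99  88  92 151 220 249 119]
214 [ 76 139  95 101 113 117 104  86 183 191 249 142]
216 [ 74 133  87 116 132 131 128 103 187 192 250 172]
218 [ 73 142  93 133 133 132 132 119 171 203 250 188]
220 [ 73 133 110 135 132 137 134 133 141 193 251 202]
222 [ 74 169 125 134 132 135 134 136 147 212 252 214]
224 [ 74 188 135 136 134 133 134 134 179 237 251 232]
226 [ 74 158 137 136 134 132 133 136 190 243 251 239]
228 [ 70 132 137 132 135 132 133 136 197 242 251 239]
230 [ 72 119 147 131 133 133 135 134 206 243 249 242]
232 [ 73  93 170 133 132 132 136 135 231 242 248 245]
234 [ 74  81 217 136 129 132 132 139 180 210 246 244]
236 [ 68  82 244 151 130 133 138 158 136 141 238 245]
238 [ 74  77 245 177 134 136 143 136 123 133 232 246]
240 [ 71  75 243 196 132 121 119 104 102 168 226 249]
242 [ 73  75 236 215 132 103 100 101  98 195 210 249]
244 [ 75  76 216 232 160 100 102 105  98 188 195 250]
246 [ 74  72 194 241 230 105 101 101 101 172 187 250]
```

By the grey values, the handle's flat top spans v 213–239 and u 271–294. That puts its centre at (283,226.5), so the gauge is at (587.3,-126.7), which agrees with the top view. I'll grip and pull it.

```bash
(python3 -m jog '[[0,0,0,-4,0,0,-0.3],[0,0,0,0,0,30,-0.3],[0,0,0,0,0,35,-0.3],[0,0,0,0,0,35,-0.3],[0,0,0,0,0,24,-0.3]]' 60; python3 -m jog '[[0,0,0,0,0,0,0],[0,0,0,0,0,0,0.4],[0,0,0,0,0,0,1],[0,0,0,0,0,0,1],[0,0,0,0,0,0,1]]'; python3 -m jog '[[0,0,0,0,0,0,1],[0,0,0,0,0,0,1],[0,0,0,0,0,0,1]]')|grep -E "pos|gap|_force"
```

```text
tool_pos: [585.3, -127.2, 71.0]
ft_force: [-0.9, 0.3, -0.4]
finger_gap: 55.4
grip_force: 0.0
tool_pos: [587.8, -128.4, 75.8]
ft_force: [-0.3, 0.8, 3.6]
finger_gap: 18.7
grip_force: 58.8
tool_pos: [587.8, -128.4, 75.7]
ft_force: [-0.4, 0.8, 6.3]
finger_gap: 18.4
grip_force: 59.1
```

```bash
(python3 -m jog '[[0,0,0,0,0,-3,1],[0,0,0,0,0,-4,1],[0,0,0,0,0,-6,1],[0,0,0,0,0,-6,1],[0,0,0,0,0,-8,1]]'; python3 -m jog '[[0,0,0,0,0,-8,1],[0,0,0,0,0,-10,1],[0,0,0,0,0,-15,1],[0,0,0,0,0,-20,1],[0,0,0,0,0,-30,1]]';python3 -m jog '[[0,0,0,0,0,-20,1],[0,0,0,0,0,0,1],[0,0,0,0,0,0,1],[0,0,0,0,0,0,1]]' )|grep -E "pos|gap|_force"; python3 -c "
from h import *
for i in (0,1,2): print(cr(*POC[i])); go(*cr(*POC[i]),75,83)"
```

```text
tool_pos: [585.4, -127.8, 100.0]
ft_force: [0.2, -0.1, -9.2]
finger_gap: 18.7
grip_force: 61.4
tool_pos: [586.6, -128.0, 185.9]
ft_force: [0.5, 0.2, -1.3]
finger_gap: 19.0
grip_force: 62.3
tool_pos: [586.0, -127.9, 202.9]
ft_force: [0.0, 0.6, -1.9]
finger_gap: 18.4
grip_force: 62.3
[452.65279415 123.4514068 ]
turn [-0.1 -0.  -0. ] shift now [ 233.1 -163.   128.2] shift after turn [ 233.2 -163.   127.9]
[524.10069367 114.55210047]
turn [-0.1 -0.  -0. ] shift now [233.  -91.  128.1] shift after turn [233.1 -91.  127.9]
[595.5485932  105.65279415]
turn [-0.1 -0.  -0. ] shift now [232.9 -19.  128. ] shift after turn [233.  -19.  127.9]
```

```bash
(python3 -m jog '[[0,0,0,20,-2,0,1],[0,0,0,40,-3,0,1],[0,0,0,40,-3,0,1],[0,0,0,40,-3,0,1],[0,0,0,40,-3,0,1]]'; python3 -m jog '[[0,0,0,35,-3,0,1],[0,0,0,15,-2,0,1],[0,0,0,3,0,0,1],[0,0,0,0,0,0,1],[0,0,0,0,0,0,1]]')|grep -E "pos|gap|ft_force"; python3 -c "
from h import *
go(*cr(*POC[2]),75,83)"
```

```text
tool_pos: [593.6, 53.7, 202.0]
ft_force: [0.0, 0.0, -0.8]
finger_gap: 18.7
tool_pos: [596.1, 104.0, 203.3]
ft_force: [0.8, -0.2, -0.7]
finger_gap: 18.8
turn [-0.   0.  -0.1] shift now [  1.7  -0.7 128.3] shift after turn [  1.6  -0.7 128.3]
```

```bash
(python3 -m jog '[[0,0,0,1.5,-0.5,30,1],[0,0,0,0,0,35,1],[0,0,0,0,0,30,1],[0,0,0,0,0,20,1],[0,0,0,0,0,5,1]]'; python3 -m jog '[[0,0,0,0,0,0,1],[0,0,0,0,0,0,1],[0,0,0,0,0,2,1],[0,0,0,0,0,0,1]]')| grep -E "pos|ft_force"
```

```text
tool_pos: [593.7, 105.2, 80.4]
ft_force: [-0.9, -0.1, -1.6]
tool_pos: [596.7, 107.0, 83.0]
ft_force: [-0.1, -0.5, -1.6]
```

```bash
(python3 -m jog '[[0,0,0,0,0,3,1],[0,0,0,0,0,2,1],[0,0,0,0,0,0,1],[0,0,0,0,0,0,1]]';python3 -m jog '[[0,0,0,0,0,1.5,1],[0,0,0,0,0,0,1]]';python3 -m jog '[[0,0,0,0,0,1,1],[0,0,0,0,0,0,1]]')| grep -E "pos|ft_force"
```

```text
tool_pos: [595.7, 107.1, 76.6]
ft_force: [-0.1, -0.9, -1.4]
tool_pos: [595.7, 107.1, 75.1]
ft_force: [0.5, -0.9, -1.4]
tool_pos: [595.7, 107.0, 74.1]
ft_force: [-0.3, -0.4, -1.4]
```

```bash
(python3 -m jog '[[0,0,0,0,0,1,1],[0,0,0,0,0,0,1]]')| grep -E "pos|ft_force"
```

```text
tool_pos: [595.8, 107.0, 73.1]
ft_force: [-0.1, -0.6, -2.2]
```

```bash
(python3 -m jog '[[0,0,0,0,0,1,1],[0,0,0,0,0,0,1]]';python3 -m jog '[[0,0,0,0,0,0.7,1],[0,0,0,0,0,0,1]]')| grep -E "pos|ft_force"
```

```text
tool_pos: [596.1, 107.1, 72.8]
ft_force: [-1.9, 0.2, 2.6]
tool_pos: [596.2, 107.2, 72.8]
ft_force: [-3.9, -0.6, 8.0]
```

```bash
(python3 -m jog '[[0,0,0,0,0,-0.7,1],[0,0,0,0,0,0,0.3],[0,0,0,0,0,0,0],[0,0,0,0,0,0,-0.2],[0,0,0,0,0,0,-0.2]]';python3 -m jog '[[0,0,0,0,0,-10,-0.2],[0,0,0,0,0,-30,-0.2],[0,0,0,0,0,-45,-0.2],[0,0,0,0,0,-45,-0.2],[0,0,0,0,0,0,-0.2]]'; python3 -m jog '[[0,0,0,-20,3,0,-0.3],[0,0,0,-40,4,0,-0.3],[0,0,0,-40,4,0,-0.3],[0,0,0,-40,4,0,-0.3],[0,0,0,-40,5,0,-0.3]]';python3 -m jog '[[0,0,0,-40,5,0,-0.3],[0,0,0,-40,4,0,-0.3],[0,0,0,-40,4,0,-0.3],[0,0,0,-35,4,0,-0.3],[0,0,0,-25,3,0,-0.3]]';python3 -m jog '[[0,0,0,-10,0,0,-0.3],[0,0,0,0,0,0,-0.3],[0,0,0,0,0,0,-0.3]]')| grep -E "time|pos|gap|ft_force"
python3 - <<'E'
from h import *
p,Rt=pose(); s=r.snapshot("wrist"); g=cv2.cvtColor(s["pixels"],cv2.COLOR_RGB2GRAY)
u,v=wproj(s,p,Rt,(592,-271,118)); print("pred",u,v); go(592,-271,72,83)
for q in range(int(v)-26,int(v)+27,2): print(q,g[q,int(u)-24:int(u)+25:3])
print(wloc(s,p,Rt,u+5,v,118),wloc(s,p,Rt,u,v+5,118))
E
```

```text
time: 35.25
tool_pos: [595.8, 107.0, 72.1]
ft_force: [-0.2, -0.0, 0.4]
finger_gap: 50.8
time: 35.75
tool_pos: [600.2, 107.5, 212.1]
ft_force: [1.7, 0.6, 0.8]
finger_gap: 51.1
time: 36.25
tool_pos: [593.6, -75.5, 203.1]
ft_force: [0.2, 0.5, 0.1]
finger_gap: 55.3
time: 36.75
tool_pos: [591.2, -257.8, 203.0]
ft_force: [1.0, 0.1, 0.6]
finger_gap: 55.7
time: 37.05
tool_pos: [590.4, -264.0, 202.4]
ft_force: [0.8, 0.6, 0.4]
finger_gap: 55.5
pred 286.4979898772702 228.740123575137
turn [ 0. -0.  0.] shift now [ -7.2   2.4 130.4] shift after turn [ -7.1   2.4 130.4]
202 [ 47  80 162 137 110  97 113 119 115 118 112 151 149 248 249 195  82]
204 [ 51  73 228 212 110 107 115 118 120 117 115 139 175 246 249 197  84]
206 [ 50  62 234 237 107 117 117 117 117 118 113 149 208 240 248 211  86]
208 [ 47  60 180 232 104 115 115 116 119 119 117 139 204 233 250 230  84]
210 [ 53  65 139 216 115 114 114 109 105 113 119 127 213 228 250 240  87]
212 [ 74  79 141 178 112 113  94  83  87  87 102 114 180 211 250 238  90]
214 [ 81  80 162 208 112  97  96 112 115 110  93 102 180 199 251 241 100]
216 [ 80  78 151 2
[... 821 characters left out ...]
213 150 198 249 250 244 177 144 150 180 250 248]
240 [ 83  85  82 101 245 234 158 208 236 215 160 125 117 174 209 250 244]
242 [ 76  83  83  89 241 242 138 144 132 121 112 113 107 181 213 247 244]
244 [ 81  80  82  84 234 246 147 159 114 112 108 113 110 169 212 245 248]
246 [ 81  80  82  83 223 248 198 218 114 113 107 110 110 152 226 244 248]
248 [ 80  83  82  85 204 247 188 225 111 115 110 111 110 138 238 239 247]
250 [ 82  83  84  85 173 247 169 222 113 115 109 113 110 124 233 229 249]
252 [ 82  82  81  84 142 248 172 213 111 111 115 118 128 136 177 212 249]
254 [ 80  79  85  86 126 248 172 179 130 143 155 162 180 187 190 196 249]
[ 595.68082449 -271.44819267] [ 591.53830614 -274.94287539]
```

The handle top's disc is centred at about (285.5,227), against a prediction of (286.5,228.7). That gives (591,-269.5). I'll grip and pull it.

```bash
(python3 -m jog '[[0,0,0,-6,1.5,0,-0.3],[0,0,0,0,0,30,-0.3],[0,0,0,0,0,35,-0.3],[0,0,0,0,0,35,-0.3],[0,0,0,0,0,27,-0.3]]' 60; python3 -m jog '[[0,0,0,0,0,0,0],[0,0,0,0,0,0,0.4],[0,0,0,0,0,0,1],[0,0,0,0,0,0,1],[0,0,0,0,0,0,1]]'; python3 -m jog '[[0,0,0,0,0,0,1],[0,0,0,0,0,0,1],[0,0,0,0,0,0,1]]';python3 -m jog '[[0,0,0,0,0,-3,1],[0,0,0,0,0,-4,1],[0,0,0,0,0,-6,1],[0,0,0,0,0,-6,1],[0,0,0,0,0,-8,1]]'; python3 -m jog '[[0,0,0,0,0,-8,1],[0,0,0,0,0,-10,1],[0,0,0,0,0,-15,1],[0,0,0,0,0,-20,1],[0,0,0,0,0,-30,1]]';python3 -m jog '[[0,0,0,0,0,-20,1],[0,0,0,0,0,0,1],[0,0,0,0,0,0,1],[0,0,0,0,0,0,1]]')|grep -E "pos|gap|_force"; python3 -c "
from h import *
go(*cr(*POC[0]),75,83)"
```

```text
tool_pos: [590.5, -269.9, 73.0]
ft_force: [0.4, 0.7, 0.2]
finger_gap: 55.4
grip_force: 0.0
tool_pos: [592.3, -271.8, 77.6]
ft_force: [-0.4, 0.5, 5.4]
finger_gap: 18.2
grip_force: 58.8
tool_pos: [592.3, -271.9, 77.5]
ft_force: [0.1, 0.6, 6.4]
finger_gap: 18.5
grip_force: 59.1
tool_pos: [589.8, -270.5, 100.2]
ft_force: [1.7, -0.8, -10.6]
finger_gap: 18.6
grip_force: 62.0
tool_pos: [591.0, -271.0, 187.3]
ft_force: [0.3, -1.2, -1.4]
finger_gap: 18.7
grip_force: 62.9
tool_pos: [590.5, -270.9, 204.3]
ft_force: [-0.3, 0.3, -1.9]
finger_gap: 18.8
grip_force: 63.0
turn [-0.1 -0.  -0. ] shift now [ 374.4 -184.9  129.8] shift after turn [ 374.6 -184.9  129.3]
```

```bash
(python3 -m jog '[[0,0,0,18,-9,0,1],[0,0,0,36,-18,0,1],[0,0,0,36,-18,0,1],[0,0,0,36,-18,0,1],[0,0,0,36,-18,0,1]]'; python3 -m jog '[[0,0,0,36,-18,0,1],[0,0,0,36,-18,0,1],[0,0,0,36,-18,0,1],[0,0,0,36,-18,0,1],[0,0,0,36,-18,0,1]]'; python3 -m jog '[[0,0,0,24,-10,0,1],[0,0,0,8,-4,0,1],[0,0,0,0,0,0,1],[0,0,0,0,0,0,1]]')|grep -E "pos|gap|ft_force"; python3 -c "
from h import *
go(*cr(*POC[0]),75,83)"
```

```text
tool_pos: [528.8, -98.9, 203.4]
ft_force: [0.6, -0.1, 0.0]
finger_gap: 18.6
tool_pos: [461.5, 90.5, 203.8]
ft_force: [0.4, 0.9, -1.5]
finger_gap: 18.6
tool_pos: [453.1, 121.9, 204.6]
ft_force: [-0.4, -0.4, -1.8]
finger_gap: 18.8
turn [-0.1  0.  -0. ] shift now [  1.6  -0.5 129.6] shift after turn [  1.5  -0.6 129.6]
```

```bash
(python3 -m jog '[[0,0,0,1.5,-0.5,30,1],[0,0,0,0,0,35,1],[0,0,0,0,0,30,1],[0,0,0,0,0,20,1],[0,0,0,0,0,5,1]]'; python3 -m jog '[[0,0,0,0,0,0,1],[0,0,0,0,0,0,1],[0,0,0,0,0,3,1],[0,0,0,0,0,0,1]]';python3 -m jog '[[0,0,0,0,0,2,1],[0,0,0,0,0,0,1]]')| grep -E "pos|ft_force"
```

```text
tool_pos: [451.0, 122.4, 82.1]
ft_force: [0.1, 0.5, -1.7]
tool_pos: [453.6, 124.2, 83.1]
ft_force: [-0.2, 0.4, -1.2]
tool_pos: [452.8, 124.2, 80.3]
ft_force: [-0.3, -0.6, -2.3]
```

```bash
(python3 -m jog '[[0,0,0,0,0,1.5,1],[0,0,0,0,0,0,1]]';python3 -m jog '[[0,0,0,0,0,0,1],[0,0,0,0,0,0,1]]')| grep -E "pos|ft_force"
```

```text
tool_pos: [452.7, 124.2, 78.6]
ft_force: [-0.0, 0.9, -1.5]
tool_pos: [452.8, 124.2, 78.8]
ft_force: [0.3, 0.3, -1.0]
```

Contact is expected at a TCP height of about 74.

```bash
(python3 -m jog '[[0,0,0,0,0,2,1],[0,0,0,0,0,1,1],[0,0,0,0,0,0,1]]';python3 -m jog '[[0,0,0,0,0,1,1],[0,0,0,0,0,0,1]]';python3 -m jog '[[0,0,0,0,0,0.7,1],[0,0,0,0,0,0,1]]')| grep -E "pos|ft_force"
```

```text
tool_pos: [452.6, 124.2, 75.5]
ft_force: [0.1, 0.1, -1.3]
tool_pos: [452.8, 124.2, 74.7]
ft_force: [0.2, -1.0, -0.7]
tool_pos: [453.0, 124.2, 74.5]
ft_force: [-2.3, 0.1, 3.9]
```

Contact made. I'll release, retreat up and to the right, then check.

```bash
(python3 -m jog '[[0,0,0,0,0,0,1],[0,0,0,0,0,0,0.3],[0,0,0,0,0,0,0],[0,0,0,0,0,0,-0.2],[0,0,0,0,0,0,-0.2]]';python3 -m jog '[[0,0,0,0,0,-10,-0.2],[0,0,0,0,0,-30,-0.2],[0,0,0,0,0,-45,-0.2],[0,0,0,0,0,-45,-0.2],[0,0,0,0,0,0,-0.2]]'; python3 -m jog '[[0,0,0,-40,0,0,-0.3],[0,0,0,-40,0,0,-0.3],[0,0,0,-40,0,0,-0.3],[0,0,0,-40,0,0,-0.3],[0,0,0,-40,0,0,-0.3]]';python3 -m jog '[[0,0,0,-40,0,0,-0.3],[0,0,0,-40,0,0,-0.3],[0,0,0,-40,0,0,-0.3],[0,0,0,0,0,0,-0.3],[0,0,0,0,0,0,-0.3]]')| grep -E "time|pos|gap|ft_force"
python3 - <<'E'
from h import *
a=r.snapshot("top")["pixels"][90:330,90:410,::-1]; b=r.snapshot("scene")["pixels"][110:350,180:500,::-1]
cv2.imwrite("pics/f.png",np.hstack([cv2.resize(a,(400,300)),cv2.resize(b,(400,300))])) if 0 else cv2.imwrite("pics/f.png",np.vstack([cv2.resize(a,(400,300),interpolation=cv2.INTER_CUBIC),cv2.resize(b,(400,300),interpolation=cv2.INTER_CUBIC)]))
E
```

```text
time: 43.9
tool_pos: [452.9, 124.2, 74.0]
ft_force: [0.7, -0.3, -0.1]
finger_gap: 51.0
time: 44.4
tool_pos: [456.9, 124.8, 212.5]
ft_force: [0.7, -0.3, 0.5]
finger_gap: 51.6
time: 44.9
tool_pos: [428.0, -75.8, 204.6]
ft_force: [1.3, 0.3, 0.9]
finger_gap: 55.5
time: 45.4
tool_pos: [413.4, -194.1, 204.2]
ft_force: [0.3, -0.4, -0.3]
finger_gap: 55.7
```

View pics/f.png

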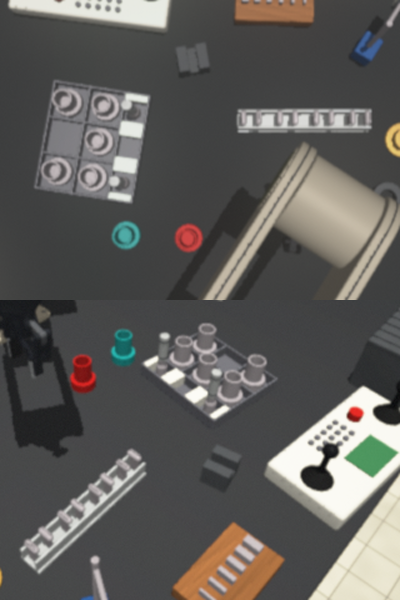

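The picture shows five sleeves upright, one per cell. Both gauges stand in pockets at scene-crop (163,352) and (215,390). The strip is empty and the bystanders haven't moved.

```bash
python3 -c "
from bench import r
print(r.hand_in())"
```

```text
the job is handed in; nothing more can be done
None
```

The job is done and handed in at about 45 s: all four loose sleeves stand one per cell (cells 0–3), the packed one is still in cell 5, and both gauges stand handle up in pockets 0 and 2.

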